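Pin the tilting specimen stand and latch it

TASK

Slide the pin with the orange handle through all three knuckles of the tilting specimen stand, entering at the end away from the latch, until its handle is up against the first knuckle. Then swing the red-tabbed latch fully down over the pin's neck. Leave the other things on the bench where they are.

Things in the scene. Friction and masses are not known exactly. Their poses are not given: they have to be found in the camera images.
- pin: hinge pin lying level: orange box handle 60 long x 28 wide x 24 mm tall, then a steel shaft 16 mm across, 138 mm long. Origin: centre of the handle's underside; +x towards the nose, z up. Handle spans x -30 to +30 mm; the shaft starts at x = +30, its axis 8 mm above the underside (handle and shaft lie flush on the bench). About 220 g, balance point about 30 mm past the handle's front face
- pin_nose (a point): tip of the pin's nose, on the shaft's axis, 138 mm past the handle's front face. The last 12 mm taper to 8 mm across. Between 98 and 120 mm past the handle the shaft narrows to a neck 8 mm across (full depth from 102 to 116 mm)
- stand: fixed tilting stand: 12 mm base, three upright knuckles in a row along y (blue, white, blue, centred at y = +40, 0, -40 mm; each 18 mm thick, 50 wide, top 102 mm above the bench), white platen with a fossil on the +x side (top 75 mm high), latch at the -y end. Origin: on the bench under the middle knuckle, z up. Bores 20 mm across, in line at x = 0, 80 mm above the bench
- bore_in (a point): centre of the mouth of the first bore (outer face of the +y knuckle, the end away from the latch); the pin enters here, travelling along the stand's -y; pushed home, its handle meets this face and its neck lies under the latch
- bore_out (a point): centre of the outer face of the last bore (latch end), 98 mm from bore_in
- latch (a joint): angle of the latch: 0 = shut (bar level across the pin's neck, at its stop); it starts open at 0.9 to 1.35 rad. Held by friction (0.06 N m): it stays where it is left
- latch_hinge (a point): the latch's hinge axis (along the stand's y), 38 mm to the stand's +x side of the bore line, 11 mm beyond bore_out, 90 mm above the bench. Shut, the steel bar (8 mm thick, 14 mm deep, centred on the axis) reaches 82 mm from here towards the stand's -x; its end rises as it opens
- latch_tab (a point): centre of the upper face (when shut) of the red press tab (26 x 24 x 14 mm) at the end of the latch bar, 69 mm from the hinge and 7 mm above the bar's middle; push it over and down to shut the latch
- spare: the wrong rod: green handle, thick plain aluminium shaft 24 mm across, 180 mm long in all, lying on the bench; too thick for the bores. Origin: centre of the handle's underside, shaft along +x (handle 60 x 34 x 28 mm, shaft 120 mm)
- lens: black camera lens with a silver band standing upright, 65 mm across, 120 mm tall; origin at the centre of its underside
- bottle: slim white bottle with a blue cap, 44 mm across, 125 mm tall; origin at the centre of its underside
- jar: amber specimen jar with black cap, 60 mm across, 90 mm tall; origin at the centre of its underside
- carton: blue slide carton with a white band, 100 x 75 x 55 mm; origin at the centre of its underside
- beaker: clear plastic beaker, 84 mm across at the rim, 90 mm tall; origin at the centre of its underside
- brush: hand brush lying on the bench, about 180 mm long, along its x axis
- case: flat grey instrument case, 150 x 60 x 24 mm, long side along its x axis; origin at the centre of its underside
There are look-alikes about, which are no part of the job. Leave any pink look-alike of the pin alone.

How it is judged (in metres and radians):
On the way, in this order (a step that is already met when the one before it is completed fails the run):
1. the pin's nose is through the first knuckle (x of pin_nose in the frame of stand between -0.009 and 0.009 m and z of pin_nose in the frame of stand between 0.071 and 0.089 m and angle between the x axis of pin and the y axis of stand, either way round below 0.12 rad and y of pin_nose in the frame of stand between -0.06 and 0.028 m), for 0.04 s.
2. the pin is through all three knuckles, handle against the first, latch still open (x of pin_nose in the frame of stand between -0.006 and 0.006 m and z of pin_nose in the frame of stand between 0.074 and 0.086 m and angle between the x axis of pin and the y axis of stand, either way round below 0.06 rad and y of pin_nose in the frame of stand between -0.094 and -0.085 m and value of joint latch above 0.5 rad), for 0.1 s.
3. the latch is shut over the neck (x of pin_nose in the frame of stand between -0.006 and 0.006 m and z of pin_nose in the frame of stand between 0.074 and 0.086 m and angle between the x axis of pin and the y axis of stand, either way round below 0.06 rad and y of pin_nose in the frame of stand between -0.094 and -0.085 m and value of joint latch below 0.06 rad), for 0.2 s.
At the end, for the whole second after the job is handed in: The pin lies at rest in all three bores: nose within 6 mm of the bore line, pin within 0.06 rad of it, handle within 4 mm of the first knuckle's face; latch within 0.06 rad of shut (all of step 3 and linear speed of pin below 0.02 m/s); the robot touches nothing.
It fails at once if one of the other loose things (spare rod, lens, bottle, jar, carton, beaker, brush, case) is shifted by more than 30 mm (distance of any of spare, lens, bottle, jar, carton, beaker, brush, case from where it was at the start of the episode above 0.03 m).
It also fails if it takes over 58 s, if anything falls off the work surface, if the arm or the gripper's body presses on something with over 40 N, if the wrist force passes 120 N, or if a joint passes its speed limit or range.

ROBOT

A 6-joint arm with a two-finger parallel gripper is mounted at the origin on the work surface. World frame = base frame: x ahead of the robot, y to its left, z up, the work surface at z = 0. Lengths are in mm, angles in rad, forces in N, time in s.
With the tool pointing down it reaches from about 250 to 850 mm from the base axis. Payload 12.5 kg.
Tool frame: the origin (TCP) lies midway between the tips of the shut fingers; the grasp point (between the pads) lies bot.pinch_z behind it (bot.pinch_z is the distance from the TCP to the grasp point, in mm); z points along the fingers, y is the line along which they close (so a half turn about z gives the same grasp; the last joint's range is limited). The gripper opens to 93 mm and grips with 3 to 60 N. Pads are 15 mm wide; open, the fingers measure 128 mm over their backs; the gripper's body (75 mm by 188 mm) begins 65 mm behind the grasp point.
Start: joints at [1.085, 0.351, 1.652, -0, 1.139, -0.085], TCP at [214.553, 506.41, 180.433] pointing down, gripper open.
Joint ranges: [-2.75, 2.75], [-0.79, 2.1], [0.01, 2.65], [-1.57, 4.71], [0.07, 3.14], [-2.87, 2.87]. Speed limits (rad/s): [2.22, 2.22, 2.79, 3.14, 3.14, 3.14].

INTERFACE

Orientations are given as a unit quaternion [x, y, z, w].
In Python, from plant import bot, get_image, workorder gives the robot as it stands.
- The arm moves only by the tool move_arm, never from a script. Its argument "increments" is a list of rows, each a list of 3 entries, a list of its own where there are three numbers: the turn, a rotation vector about the world's x, y, z in degrees, then the shift along the world's x, y, z in cm, then the closure, from -1 (fully open) to 1 (shut), so that 0 is half open. A call has exactly 8 rows; each row shifts and turns the commanded pose from where the row before left it; what a row does not reach is not made up. A row lasts 1/10 s, in which the tool goes at most 50 mm and 8.59 degrees, less where a joint would pass 70% of its speed; a pose out of reach is approached as far as the arm can. A call is refused whole if a number of a shift passes 5 or a number of a turn 8.59, either way. A call with a gripper value outside its range is refused whole. The fingers move at their own pace and stop on an object; "force" is the grip in N (left out, the last holds). Time passes only in rows, so rows that do not move let the fingers close, or fill a call up. It gives the time, the measured TCP pose, the force, the opening and the grip force at its end, in the units of the state.
- bot.sense(): the state, without advancing time (a new reading comes with each control period).
- get_image(name): name is "side" or "top" or "wrist"; returns a dict with "pixels" (480x640x3 uint8, red, green, blue), "fovy" (degrees; the focal length in pixels is half the picture's height over the tangent of half this angle, whatever the lens; pixels are square), "cx", "cy" (the principal point, pixels), "k1" (the pictures are not rectified: a ray, as slopes to the right and down, at radius r is drawn at 1 + k1 r^2 times it, then the intrinsics apply), "cam_to_world" (4x4, takes a point from camera to world coordinates). Camera axes: x right, y down, z forward; pixel columns grow to the right and rows downward; lengths in mm; the calibration is good to about 2 mm. A picture is of the moment at which its call begins. There is no depth.
- workorder.hand_in(): hands the job in; it is judged then, once.
The state is a dict: "time": time; "joints": joint angles; "qd": joint speeds; "joint_torque": joint torques, N m; "eef_pos": TCP position; "tcp_rot": TCP orientation; "ft_force": force on the tool from outside, world axes, zero at the start; "torque": the same for the moment, N m; "opening": finger opening in mm; "gripper_force": force on a finger pad.
Only numpy, scipy, OpenCV 4.12 (cv2) and the standard library are available. Lean on these libraries where they do the work, as an engineer would, in place of code of your own. Each camera call takes 0.05 s, during which the arm holds its last target. There are 200 camera calls.

## Working session

There is one attempt and no reset: what is moved stays moved. The work goes in short steps, Python scripts to look and compute and a tool call to move; the robot and the scene stay as the last step left them, time stands still between calls to the robot, and variables do not carry over. Pictures are saved under pics/ and viewed, at most 10 in all, crops included, and the job is handed in when it is done.

Besides the shell and the picture viewer there is one more tool, called after "Emit:" by a JSON object that holds its "method" and its "body", one argument or row to a line. move_arm: Moves the arm, as the interface text tells. Its arguments: {"type":"object","properties":{"increments":{"type":"array"},"force":{"type":"number"}},"required":["increments"]}

```bash
ls; mkdir -p pics
cat > h.py <<'E'
import numpy as np, cv2, pickle
from plant import bot, get_image, workorder
def snap(n,tag):
    d=get_image(n); pickle.dump(d,open(f'pics/{tag}.pkl','wb')); cv2.imwrite(f'pics/{tag}.png',cv2.cvtColor(d['pixels'],cv2.COLOR_RGB2BGR)); return d
def load(tag): return pickle.load(open(f'pics/{tag}.pkl','rb'))
def K(d):
    f=240/np.tan(np.radians(d['fovy'])/2); return np.array([[f,0,d['cx']],[0,f,d['cy']],[0,0,1.]]),np.array([d['k1'],0,0,0,0.])
def ray(d,p):
    k,D=K(d); u=cv2.undistortPoints(np.array([[p]],float),k,D)[0,0]; T=np.array(d['cam_to_world']); return T[:3,3],T[:3,:3]@np.array([u[0],u[1],1])
def atz(d,p,z):
    o,r=ray(d,p); return o+r*(z-o[2])/r[2]
def proj(d,P):
    k,D=K(d); T=np.linalg.inv(np.array(d['cam_to_world'])); return cv2.projectPoints(np.array(P,float).reshape(-1,1,3),cv2.Rodrigues(T[:3,:3])[0],T[:3,3],k,D)[0][:,0]
def crop(tag,x0,y0,x1,y1,out,s=4):
    im=cv2.imread(f'pics/{tag}.png')[y0:y1,x0:x1]; cv2.imwrite(f'pics/{out}.png',cv2.resize(im,None,fx=s,fy=s,interpolation=cv2.INTER_CUBIC))
E
python3 -c "
from h import *
for n in('top','side'):
    d=snap(n,n+'0'); print(n,d['fovy'],d['cx'],d['cy'],d['k1'],np.round(d['cam_to_world'],3).tolist())
snap('wrist','wrist0')
a=cv2.imread('pics/top0.png');cv2.imwrite('pics/a.png',a)
print(bot.pinch_z,bot.sense())"
```

```text
pics
top 42.22603678072724 312.89249817129354 246.2004403118964 -0.17957824474507428 [[0.006, -0.995, 0.103, 367.611], [-1.0, -0.005, 0.009, 8.275], [-0.008, -0.103, -0.995, 1498.755], [0.0, 0.0, 0.0, 1.0]]
side 48.97608970806594 313.5839768318982 235.06336372786402 -0.13374363618743285 [[0.686, -0.372, 0.625, -383.259], [-0.727, -0.328, 0.603, -859.477], [-0.019, -0.868, -0.496, 791.264], [0.0, 0.0, 0.0, 1.0]]
18.8 {'time': 0.15, 'joints': array([ 1.08542106e+00,  3.51125008e-01,  1.65223802e+00, -1.70150760e-05,
        1.13908991e+00, -8.45999282e-02]), 'qd': array([-0.0001205 , -0.0011075 , -0.00428361,  0.00026546,  0.00040633,
        0.0006486 ]), 'joint_torque': array([ 1.40339111e-03, -4.97462225e+01, -2.85339350e+01,  6.98917522e-02,
        2.46929086e-02, -3.53685789e-05]), 'eef_pos': array([214.42310906, 506.1777951 , 180.03309052]), 'tcp_rot': array([ 1.99045745e-01,  9.79990105e-01, -4.14962586e-04, -1.13518157e-04]), 'ft_force': array([-0.32981171,  0.63017583,  0.91429951]), 'torque': array([-0.05699671,  0.01099377, -0.03276389]), 'gripper_force': 0.0, 'opening': 92.84035835140111}
```

View pics/top0.png

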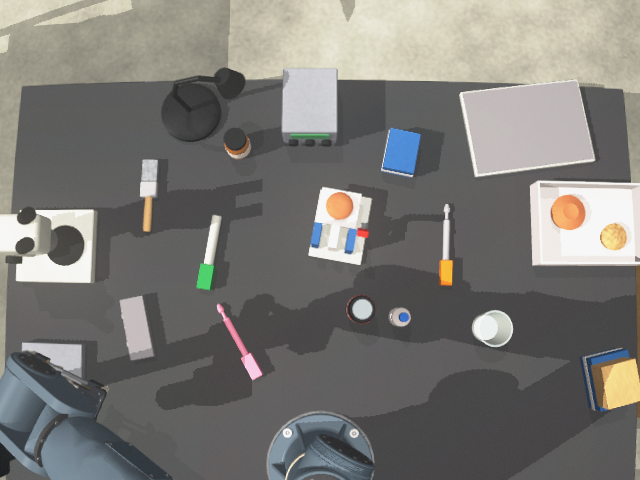

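View pics/side0.png

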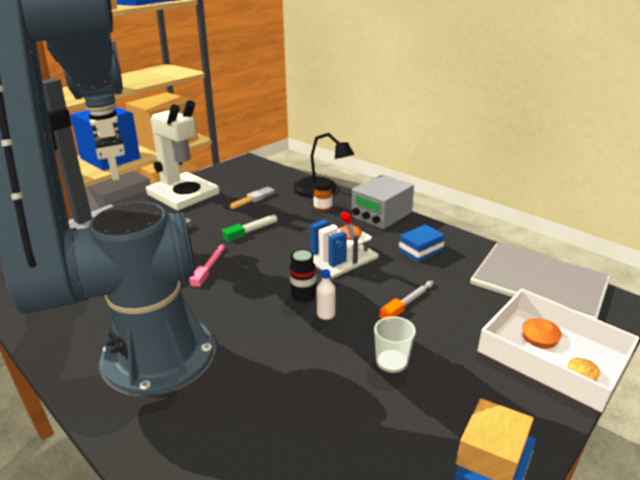

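The top view shows the stand at about (338,225), with its latch (red tab, 362,234) to the right, which is world -y. The orange pin has its handle at (446,272) and its nose at (447,206). The spare is at (208,255), the pink look-alike at (240,345), the lens at (361,308) and the bottle at (400,317).

```bash
python3 -c "
from h import *
crop('top0',300,175,380,275,'c1',6);crop('top0',420,195,470,295,'c2',6)
a=cv2.imread('pics/c1.png');b=cv2.imread('pics/c2.png');cv2.imwrite('pics/c.png',np.hstack([a,b]));print(a.shape,b.shape)"
```

```text
(600, 480, 3) (600, 300, 3)
```

View pics/c.png

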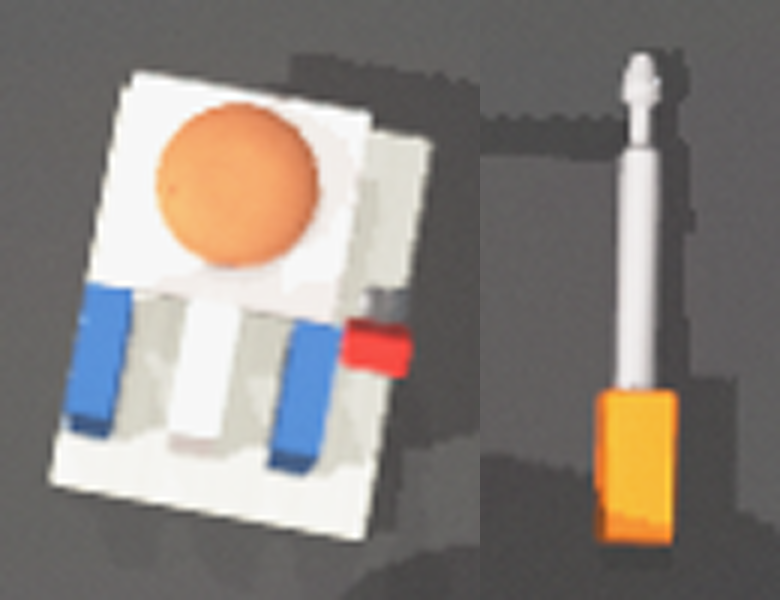

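```bash
python3 -c "
from h import *
d=load('top0')
def P(x,y,z,ox,oy): return atz(d,((x+.5)/6-.5+ox,(y+.5)/6-.5+oy),z)
b1=np.array([P(*p,102,300,175) for p in [(87,283),(132,290),(112,420),(68,413)]])
b2=np.array([P(*p,102,300,175) for p in [(294,320),(338,325),(315,460),(271,453)]])
w=np.array([P(*p,102,300,175) for p in [(193,298),(240,305),(216,438),(170,432)]])
for b in(b1,w,b2): print(np.round(b[:,:2],1).tolist(),b.mean(0).round(1))
v=b1.mean(0)-b2.mean(0);print('dist',np.linalg.norm(v),'stand yaw',np.degrees(np.arctan2(-v[0],v[1])))
h=np.array([P(*p,24,420,195) for p in [(124,390),(198,392),(193,543),(126,541)]]);n=P(161,55,8,420,195);s=P(156,388,8,420,195);hf=P(158,148,8,420,195)
print(h.round(1),h.mean(0).round(1),n.round(1),s.round(1),hf.round(1)); u=n-h.mean(0);print('pin yaw',np.degrees(np.arctan2(u[1],u[0])),np.linalg.norm(u[:2]))
t=P(376,350,145,300,175);print('tab',t)
"
```

```text
[[567.7, 18.1], [565.1, 1.1], [515.6, 8.4], [518.2, 25.0]] [541.6  13.1 102. ]
[[562.2, -22.0], [559.6, -39.8], [509.0, -30.8], [511.2, -13.5]] [535.5 -26.5 102. ]
[[554.0, -60.2], [552.2, -76.8], [500.9, -68.1], [503.5, -51.5]] [527.6 -64.2 102. ]
dist 78.5492108440949 stand yaw -10.270099841485004
[[ 489.4 -284.1   24. ]
 [ 488.7 -314.1   24. ]
 [ 428.4 -311.2   24. ]
 [ 429.1 -284.2   24. ]] [ 458.9 -298.4   24. ] [ 627.8 -304.8    8. ] [ 491.6 -300.3    8. ] [ 589.5 -302.8    8. ]
pin yaw -2.184305382001204 169.033868368618
tab [537.36167585 -88.11925431 145.        ]
```

Emit:
{"method": "move_arm", "body": {
  "increments": [
    [[0,0,0.8],[1.0,-3.4,0.5],-1],
    [[0,0,0.8],[1.0,-3.4,0.5],-1],
    [[0,0,0.8],[1.0,-3.4,0.5],-1],
    [[0,0,0.8],[1.0,-3.4,0.5],-1],
    [[0,0,0.8],[1.0,-3.4,0.5],-1],
    [[0,0,0.8],[1.0,-3.4,0.5],-1],
    [[0,0,0.8],[1.0,-3.4,0.5],-1],
    [[0,0,0.8],[1.0,-3.4,0.5],-1]
  ],
  "force": 40
}}

```text
time: 0.95
eef_pos: [294.6, 233.0, 220.6]
tcp_rot: [0.144, 0.99, -0.0, 0.0]
ft_force: [1.4, 0.7, 0.2]
opening: 92.8
gripper_force: 0.0
```

Emit:
{"method": "move_arm", "body": {
  "increments": [
    [[0,0,0.9],[1.0,-3.4,0],-1],
    [[0,0,0.9],[1.0,-3.4,0],-1],
    [[0,0,0.9],[1.0,-3.4,0],-1],
    [[0,0,0.9],[1.0,-3.4,0],-1],
    [[0,0,0.9],[1.0,-3.4,0],-1],
    [[0,0,0.9],[1.0,-3.4,0],-1],
    [[0,0,0.9],[1.0,-3.4,0],-1],
    [[0,0,0.9],[1.0,-3.4,0],-1]
  ]
}}

```text
time: 1.75
eef_pos: [374.6, -39.1, 220.5]
tcp_rot: [0.081, 0.997, 0.0, 0.0]
ft_force: [0.2, 1.1, 0.5]
opening: 93.1
gripper_force: 0.0
```

Emit:
{"method": "move_arm", "body": {
  "increments": [
    [[0,0,0.9],[1.1,-3.4,0],-1],
    [[0,0,0.9],[1.1,-3.4,0],-1],
    [[0,0,0.9],[1.1,-3.4,0],-1],
    [[0,0,0.9],[1.1,-3.4,0],-1],
    [[0,0,0.9],[1.1,-3.4,0],-1],
    [[0,0,0.9],[1.1,-3.3,-2],-1],
    [[0,0,0.9],[1.2,-3.1,-3],-1],
    [[0,0,0.7],[1.2,-2.9,-3],-1]
  ]
}}

```text
time: 2.55
eef_pos: [464.9, -302.2, 139.4]
tcp_rot: [0.021, 1.0, -0.0, 0.0]
ft_force: [0.3, -0.2, 0.7]
opening: 93.0
gripper_force: 0.0
```

```bash
python3 -c "
from h import *
d=snap('wrist','w1'); print(bot.sense()['eef_pos'])
T=np.array(d['cam_to_world']);print(T.round(2).tolist())
print(proj(d,[[459,-299,24],[489,-300,24],[628,-304.8,8],[463,-299,24]]))"
```

```text
[ 464.0789172  -304.01215582  133.8939553 ]
[[0.04, 0.96, 0.29, 384.59], [1.0, -0.04, -0.01, -298.26], [0.0, 0.29, -0.96, 344.16], [0.0, 0.0, 0.0, 1.0]]
[[322.66965882 213.23552969]
 [322.90479795 250.26395066]
 [323.48330688 387.60213831]
 [322.87406813 218.27612193]]
```

View pics/w1.png

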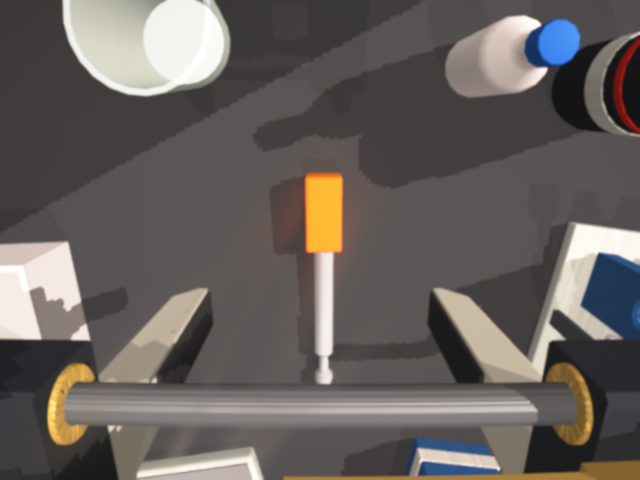

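The orange handle is centred at (323,213) in the wrist view, which matches my estimate. The space beside it is clear for the fingers.

Emit:
{"method": "move_arm", "body": {
  "increments": [
    [[0,0,0.2],[0,0.1,-2.5],-1],
    [[0,0,0],[0,0,-3],-1],
    [[0,0,0],[0,0,-3],-1],
    [[0,0,0],[0,0,-2.5],-1],
    [[0,0,0],[0,0,-1.5],-1],
    [[0,0,0],[0,0,-0.7],-1],
    [[0,0,0],[0,0,-0.3],-1],
    [[0,0,0],[0,0,0],-1]
  ]
}}

```text
time: 3.4
eef_pos: [464.7, -299.7, 5.7]
tcp_rot: [0.019, 1.0, -0.0, 0.0]
ft_force: [-0.6, 0.6, 0.6]
opening: 92.9
gripper_force: 0.0
```

Emit:
{"method": "move_arm", "body": {
  "increments": [
    [[0,0,0],[0,0,0],1],
    [[0,0,0],[0,0,0],1],
    [[0,0,0],[0,0,0],1],
    [[0,0,0],[0,0,0],1],
    [[0,0,0],[0,0,0],1],
    [[0,0,0],[0,0,0],1],
    [[0,0,0],[0,0,0],1],
    [[0,0,0],[0,0,0],1]
  ]
}}

```text
time: 4.2
eef_pos: [464.6, -299.6, 5.4]
tcp_rot: [0.019, 1.0, -0.0, -0.0]
ft_force: [0.4, 0.1, 0.1]
opening: 33.5
gripper_force: 0.0
```

Emit:
{"method": "move_arm", "body": {
  "increments": [
    [[0,0,0],[0,0,0],1],
    [[0,0,0],[0,0,0],1],
    [[0,0,0],[0,0,0],1],
    [[0,0,0],[0,0,0],1],
    [[0,0,0],[0,0,0.5],1],
    [[0,0,0],[0,0,1],1],
    [[0,0,0],[0,0,2],1],
    [[0,0,0],[0,0,2],1]
  ]
}}

```text
time: 5.0
eef_pos: [464.6, -299.6, 61.7]
tcp_rot: [0.019, 1.0, -0.0, 0.0]
ft_force: [-0.1, 0.2, 0.4]
opening: 0.5
gripper_force: 0.0
```

```bash
python3 -c "
from h import *
d=snap('wrist','w2'); t=snap('top','top2'); s=snap('side','side2')
crop('top2',390,180,500,300,'a',5);crop('side2',340,240,480,340,'b',4)
a=cv2.imread('pics/w2.png');a=cv2.resize(a,(400,300));b=cv2.resize(cv2.imread('pics/a.png'),(330,300));c=cv2.resize(cv2.imread('pics/b.png'),(420,300))
z=np.zeros((600,800,3),np.uint8);z[:300,:400]=a;z[:300,400:730]=b;z[300:,:420]=c;cv2.imwrite('pics/m2.png',z)
print(bot.sense())"
```

```text
{'time': 5.15, 'joints': array([-6.56950117e-01,  5.06254426e-01,  1.74564719e+00,  7.62636650e-06,
        8.86857561e-01, -2.18998745e+00]), 'qd': array([ 0.00208715,  0.03378811,  0.0260733 , -0.00035212, -0.01593676,
        0.00014962]), 'joint_torque': array([ 3.23794421e-02, -5.54939675e+01, -2.46178454e+01, -4.66781587e-02,
        2.96608368e-01, -5.18321667e-04]), 'eef_pos': array([ 465.25049768, -300.08993438,   61.84012502]), 'tcp_rot': array([ 1.88807607e-02,  9.99820739e-01, -8.41498543e-04,  1.13975217e-03]), 'ft_force': array([-0.44209029, -0.49260509,  0.60795861]), 'torque': array([ 0.05042586, -0.0058145 , -0.0482095 ]), 'gripper_force': 0.0, 'opening': -0.10874459330449238}
```

View pics/m2.png

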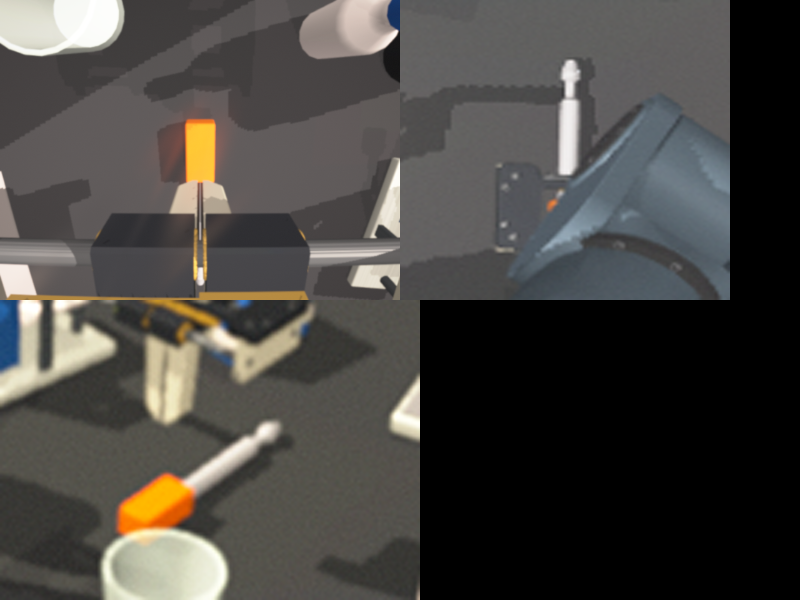

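The pin is still flat on the bench and undisturbed (wrist tile: handle 186–215, 120–182), and the fingers are shut in front of it. I'll check where the fingertips really are against the reported TCP.

```bash
python3 -c "
from h import *
d=load('w2');p=bot.sense()['eef_pos'];T=np.array(d['cam_to_world']);print(T.round(2).tolist())
for dz in (0,19,50): print(dz,proj(d,[p+[0,0,dz]]))
print('handle wrist',proj(d,[[429,-298,24],[489,-300,24],[489,-300,0],[628,-304,8]]))
t=load('top2');s=load('side2')
print(proj(s,[p,p+[0,0,19],[489,-300,24],[429,-298,24],[628,-304,8],[459,-299,24]]),proj(t,[[459,-299,24],[628,-304,8]]))
for q in [(186,122),(215,122),(186,182),(215,182)]: print(atz(d,(q[0]*1.6,q[1]*1.6),24).round(1))
cv2.imwrite('pics/m3.png',np.hstack([cv2.resize(cv2.imread('pics/side2.png')[240:340,350:450],(400,400)),cv2.resize(cv2.imread('pics/w2.png')[180:340,240:400],(400,400))]))
"
```

```text
[[0.04, 0.96, 0.29, 384.36], [1.0, -0.04, -0.01, -296.02], [0.0, 0.29, -0.96, 266.56], [0.0, 0.0, 0.0, 1.0]]
0 [[317.58329262 276.73264204]]
19 [[317.41493027 291.55217   ]]
50 [[317.06495667 322.42042781]]
handle wrist [[318.99226347 193.70690923]
 [319.51248813 289.96991226]
 [319.50763175 275.70890223]
 [321.27022863 451.01853608]]
[[394.41251573 292.18631757]
 [394.90739355 285.55192948]
 [399.21958258 300.56538666]
 [383.57234189 311.78739947]
 [431.24285644 281.8875045 ]
 [391.51518382 306.09665922]] [[446.56651318 272.2751969 ]
 [446.08747429 203.67334278]]
[ 429.4 -310.4   24. ]
[ 430.4 -283.6   24. ]
[ 489.3 -313.6   24. ]
[ 490.4 -284.9   24. ]
```

View pics/m3.png

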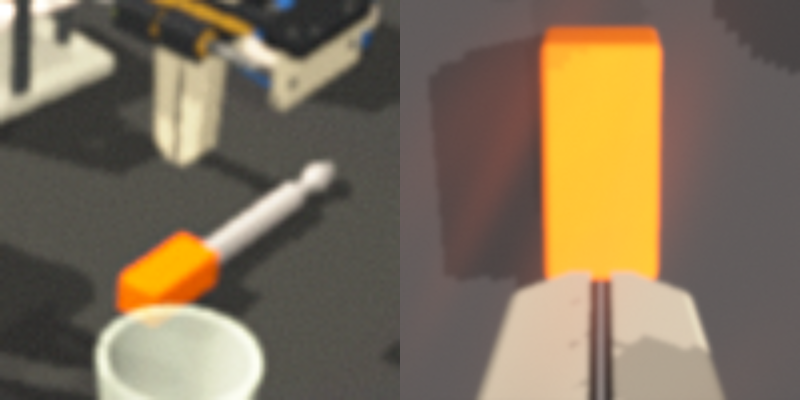

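The fingertips sit clearly higher than the reported TCP: about (395,281) in the side view against a predicted (394,292). So the fingers closed above the handle. I'll work out the offset.

```bash
python3 -c "
from h import *
d=load('w2');s=load('side2');p=bot.sense()['eef_pos']
print(p)
for dz in (0,15,20,25,30,35,40): print(dz,[proj(d,[p+[dx,0,dz]])[0,1].round(1) for dx in(-11,-7,0)],[proj(s,[p+[dx,0,dz]])[0].round(1) for dx in(-11,0,11)])
"
```

```text
[ 465.25049768 -300.08993438   61.84012502]
0 [np.float64(256.5), np.float64(264.0), np.float64(276.7)] [array([391.6, 294.3]), array([394.4, 292.2]), array([397.2, 290.1])]
15 [np.float64(266.8), np.float64(274.7), np.float64(288.2)] [array([392., 289.]), array([394.8, 287. ]), array([397.6, 284.9])]
20 [np.float64(270.5), np.float64(278.6), np.float64(292.4)] [array([392.1, 287.3]), array([394.9, 285.2]), array([397.7, 283.2])]
25 [np.float64(274.5), np.float64(282.7), np.float64(296.8)] [array([392.3, 285.5]), array([395.1, 283.4]), array([397.8, 281.4])]
30 [np.float64(278.6), np.float64(287.0), np.float64(301.4)] [array([392.4, 283.7]), array([395.2, 281.7]), array([398. , 279.6])]
35 [np.float64(282.9), np.float64(291.5), np.float64(306.3)] [array([392.5, 281.9]), array([395.3, 279.9]), array([398.1, 277.9])]
40 [np.float64(287.5), np.float64(296.3), np.float64(311.4)] [array([392.6, 280.1]), array([395.5, 278.1]), array([398.2, 276.1])]
```

The tips are really about 33 mm above the reported TCP (both views agree), so I'll aim lower by that much and watch the force.

Emit:
{"method": "move_arm", "body": {
  "increments": [
    [[0,0,0],[0,0,0],-1],
    [[0,0,0],[0,0,0],-1],
    [[0,0,0],[0,0,0],-1],
    [[0,0,0],[0,0,0],-1],
    [[0,0,0],[0,0,0],-1],
    [[0,0,0],[0,0,0],-1],
    [[0,0,0],[0,0,0],-1],
    [[0,0,0],[0,0,-1],-1]
  ]
}}

```text
time: 5.95
eef_pos: [465.2, -300.1, 51.1]
tcp_rot: [0.019, 1.0, -0.001, 0.001]
ft_force: [0.7, 0.5, 0.0]
opening: 59.9
gripper_force: 0.0
```

Emit:
{"method": "move_arm", "body": {
  "increments": [
    [[0,0,0],[0,0,-2],-1],
    [[0,0,0],[0,0,-2],-1],
    [[0,0,0],[0,0,-1.5],-1],
    [[0,0,0],[0,0,-0.8],-1],
    [[0,0,0],[0,0,-0.5],-1],
    [[0,0,0],[0,0,-0.3],-1],
    [[0,0,0],[0,0,-0.2],-1],
    [[0,0,0],[0,0,0],-1]
  ]
}}

```text
time: 6.75
eef_pos: [464.7, -299.7, -22.3]
tcp_rot: [0.019, 1.0, -0.0, 0.0]
ft_force: [-0.9, 0.5, 0.5]
opening: 92.9
gripper_force: 0.0
```

Emit:
{"method": "move_arm", "body": {
  "increments": [
    [[0,0,0],[0,0,-0.2],0.2],
    [[0,0,0],[0,0,-0.2],1],
    [[0,0,0],[0,0,0],1],
    [[0,0,0],[0,0,0],1],
    [[0,0,0],[0,0,0],1],
    [[0,0,0],[0,0,0],1],
    [[0,0,0],[0,0,0],1],
    [[0,0,0],[0,0,0],1]
  ]
}}

```text
time: 7.55
eef_pos: [464.6, -299.6, -26.6]
tcp_rot: [0.019, 1.0, -0.0, 0.0]
ft_force: [0.4, -0.8, -0.0]
opening: 34.1
gripper_force: 0.0
```

Emit:
{"method": "move_arm", "body": {
  "increments": [
    [[0,0,0],[0,0,0],1],
    [[0,0,0],[0,0,0],1],
    [[0,0,0],[0,0,0],1],
    [[0,0,0],[0,0,0],1],
    [[0,0,0],[0,0,0],1],
    [[0,0,0],[0,0,0],1],
    [[0,0,0],[0,0,0],1],
    [[0,0,0],[0,0,0],1]
  ],
  "force": 55
}}

```text
time: 8.35
eef_pos: [464.6, -299.6, -26.6]
tcp_rot: [0.019, 1.0, -0.0, 0.0]
ft_force: [0.8, 0.3, 0.4]
opening: 27.1
gripper_force: 55.0
```

Emit:
{"method": "move_arm", "body": {
  "increments": [
    [[0,0,0],[0,0,1],1],
    [[0,0,0],[0,0,2],1],
    [[0,0,0],[0,0,3],1],
    [[0,0,0],[0,0,3.5],1],
    [[0,0,0],[0,0,4],1],
    [[0,0,0],[0,0,3.5],1],
    [[0,0,0],[0,0,2.5],1],
    [[0,0,0],[0,0,1],1]
  ]
}}

```text
time: 9.15
eef_pos: [465.2, -300.1, 181.4]
tcp_rot: [0.019, 1.0, -0.001, 0.001]
ft_force: [0.4, -0.0, -2.2]
opening: 27.2
gripper_force: 55.0
```

Emit:
{"method": "move_arm", "body": {
  "increments": [
    [[0,0,-2],[0.2,1,0],1],
    [[0,0,-4],[0.5,2,0],1],
    [[0,0,-4],[0.5,2.2,0],1],
    [[0,0,-4],[0.5,2.2,0],1],
    [[0,0,-4],[0.5,2.2,0],1],
    [[0,0,-4],[0.5,2.2,0],1],
    [[0,0,-4],[0.5,2.2,0],1],
    [[0,0,-4],[0.5,2.2,0],1]
  ]
}}

```text
time: 9.95
eef_pos: [501.0, -136.5, 177.6]
tcp_rot: [0.278, 0.96, 0.0, -0.001]
ft_force: [0.3, 0.0, -2.9]
opening: 27.4
gripper_force: 55.0
```

Emit:
{"method": "move_arm", "body": {
  "increments": [
    [[0,0,-4],[0.5,2.2,0],1],
    [[0,0,-4],[0.5,2.2,0],1],
    [[0,0,-4],[0.5,2.2,0],1],
    [[0,0,-4],[0.5,2.2,0],1],
    [[0,0,-4],[0.5,2.2,0],1],
    [[0,0,-4],[0.5,2.2,0],1],
    [[0,0,-4],[0.5,2.2,0],1],
    [[0,0,-4],[0.5,2.2,0],1]
  ]
}}

```text
time: 10.75
eef_pos: [541.0, 39.4, 177.5]
tcp_rot: [0.532, 0.846, -0.0, -0.001]
ft_force: [0.1, -0.3, -2.4]
opening: 27.7
gripper_force: 55.0
```

Emit:
{"method": "move_arm", "body": {
  "increments": [
    [[0,0,-4],[0.5,2.2,0],1],
    [[0,0,-4],[0.5,2.2,0],1],
    [[0,0,-4],[0.5,2.2,0],1],
    [[0,0,-4],[0.4,2.2,0],1],
    [[0,0,-4],[0.4,2.2,0],1],
    [[0,0,-4],[0.3,2.2,0],1],
    [[0,0,-4],[0.2,2.2,0],1],
    [[0,0,-4],[0.1,1.9,0],1]
  ]
}}

```text
time: 11.55
eef_pos: [570.0, 212.4, 177.4]
tcp_rot: [0.745, 0.667, -0.001, -0.0]
ft_force: [0.1, -1.3, -1.6]
opening: 27.4
gripper_force: 55.0
```

Emit:
{"method": "move_arm", "body": {
  "increments": [
    [[0,0,-2],[0.4,0,-1.5],1],
    [[0,0,-2],[0.4,0,-3],1],
    [[0,0,0],[0,0,-3],1],
    [[0,0,0],[0,0,-2.5],1],
    [[0,0,0],[0,0,-1.8],1],
    [[0,0,0],[0,0,-1],1],
    [[0,0,0],[0,0,-0.4],1],
    [[0,0,0],[0,0,0],1]
  ]
}}

```text
time: 12.35
eef_pos: [578.5, 211.4, 46.3]
tcp_rot: [0.767, 0.642, -0.0, -0.0]
ft_force: [0.4, 0.3, -2.2]
opening: 27.7
gripper_force: 55.0
```

```bash
python3 -c "
from h import *
t=snap('top','t3'); s=snap('side','s3'); p=bot.sense(); print(p['eef_pos'],p['tcp_rot'])
crop('t3',240,200,380,260,'a',5);crop('s3',270,190,400,290,'b',5)
a=cv2.imread('pics/a.png');b=cv2.imread('pics/b.png')[:300]
b=cv2.resize(cv2.imread('pics/s3.png')[195:285,255:395],(467,300),interpolation=cv2.INTER_CUBIC)
z=np.zeros((600,700,3),np.uint8);z[:300,:700]=a;z[300:,:467]=b;cv2.imwrite('pics/m4.png',z)"
```

```text
[579.03044639 211.56054297  47.25897322] [7.66964312e-01 6.41689467e-01 5.57501002e-04 2.47579623e-04]
```

View pics/m4.png

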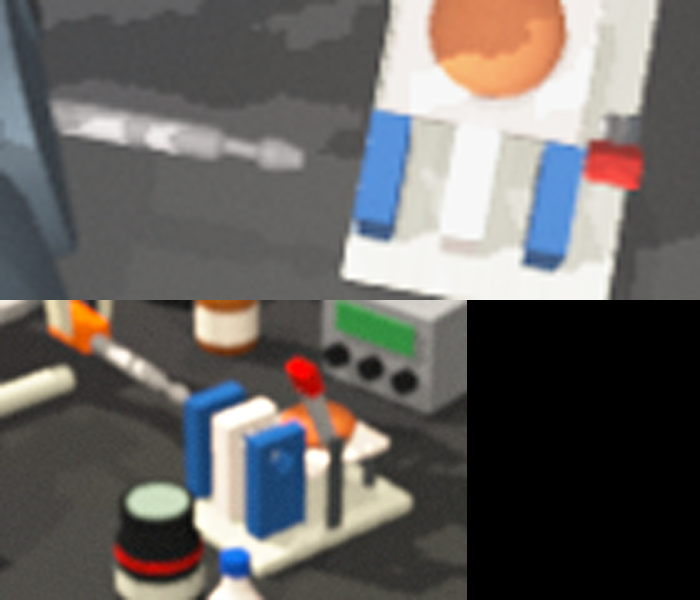

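The top view shows the nose at crop (303,158), about 30 mm short of the first blue knuckle. In the side view it is level with the bores, and the latch stands open. Now I'll compute the lateral error.

```bash
python3 -c "
from h import *
t=load('t3')
P=lambda x,y,z: atz(t,((x+.5)/5-.5+240,(y+.5)/5-.5+200),z)
b1=np.mean([P(*p,102) for p in [(371,112),(411,115),(392,222),(357,217)]],0);b2=np.mean([P(*p,102) for p in [(541,142),(584,147),(562,257),(527,251)]],0)
print(b1,b2); u=(b1-b2)[:2];print(np.linalg.norm(u),'yaw',np.degrees(np.arctan2(-u[0],u[1])))
# wide shaft pts by image code: bright shaft centroid per column
pts=[(62,116.5),(140,129.5),(215,144),(280,154),(303,158)]
W=np.array([P(*p,80) for p in pts]);print(W.round(1))
g=np.polyfit(W[:,1],W[:,0],1);print('pin heading vs y:',np.degrees(np.arctan(-g[0])))
for yaw in (-10.3,):
  c=np.array([535.,-26.5]); 
  yv=np.array([-np.sin(np.radians(yaw)),np.cos(np.radians(yaw))]);xv=np.array([yv[1],-yv[0]])
  c=(np.array([541.6,13.1])+[535.5,-26.5]+[527.6,-64.2]+b1[:2]+b2[:2])/5
  print(c)
  for w in W: print((w[:2]-c)@xv,(w[:2]-c)@yv)
s=load('s3')
cc=np.r_[c,0]; print('side proj bore_in,nose pred', proj(s,[np.r_[c+49*yv,80],np.r_[c+80*yv,80],np.r_[c-49*yv,80],np.r_[c+240*yv,80]]))
"
```

```text
[542.24927784  13.26000601 102.        ] [527.75064817 -64.0897678  102.        ]
78.69687268952515 yaw -10.61646882993124
[[567.5 161.7  80. ]
 [561.6 125.4  80. ]
 [555.   90.7  80. ]
 [550.5  60.7  80. ]
 [548.7  50.1  80. ]]
pin heading vs y: -9.617779119336033
[534.9399852  -25.68595236]
-1.4643329330325248 190.14931814466655
-0.8009743774769447 153.4441581032566
-1.071155218062066 118.09249459586266
-0.12988195768225677 87.75872588847395
-0.006425866543709646 76.9984701398999
side proj bore_in,nose pred [[316.61113139 228.93641779]
 [310.05105573 224.74223156]
 [338.69415194 243.05866621]
 [279.07809652 204.94603659]]
```

```bash
python3 -c "
from h import *
a=cv2.resize(cv2.imread('pics/t3.png')[210:260,240:320],(800,500),interpolation=cv2.INTER_CUBIC)[:300]
b=cv2.resize(cv2.imread('pics/s3.png')[190:240,260:345],(510,300),interpolation=cv2.INTER_CUBIC)
z=np.zeros((600,800,3),np.uint8);z[:300]=a;z[300:,:510]=b;cv2.imwrite('pics/m5.png',z)"
```

```text
(no output)
```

View pics/m5.png

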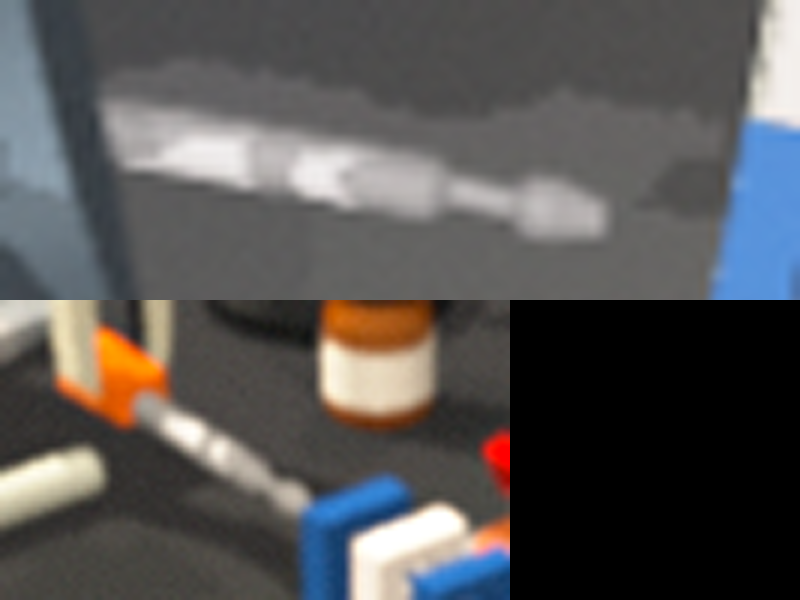

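The shaft lines up laterally: the nose is at stand x≈0, y≈77. I'll check the pin's vertical tilt numerically from the side image.

```bash
python3 -c "
from h import *
s=load('s3');g=s['pixels'].astype(float)
yaw=np.radians(-10.3);yv=np.array([-np.sin(yaw),np.cos(yaw)]);c=np.array([534.94,-25.7])
m=g.min(2)
for u in range(284,312,2):
    L=np.array([np.r_[c+y*yv,80] for y in np.arange(50,240,.5)]);q=proj(s,L);i=np.argmin(abs(q[:,0]-u));v=q[i,1]
    r=np.arange(int(v)-9,int(v)+9);col=m[r,u];w=col>75
    print(u,'y',50+i*.5,'pred',v.round(1),'cent',r[w].mean().round(2) if w.any() else None,w.sum(),col.astype(int).tolist())
"
```

```text
284 y 213.0 pred 208.1 cent 207.5 6 [73, 1, 0, 0, 0, 34, 99, 139, 154, 144, 130, 103, 75, 54, 49, 46, 49, 47]
286 y 202.0 pred 209.4 cent 207.88 8 [103, 55, 0, 0, 13, 64, 114, 139, 151, 153, 149, 128, 96, 59, 46, 42, 46, 49]
288 y 191.5 pred 210.6 cent 209.5 8 [74, 65, 60, 56, 61, 82, 112, 155, 195, 222, 213, 176, 121, 70, 48, 47, 50, 49]
290 y 181.0 pred 211.9 cent 211.0 9 [70, 71, 68, 72, 67, 81, 111, 171, 228, 243, 235, 196, 141, 86, 49, 46, 45, 52]
292 y 170.5 pred 213.2 cent 212.0 9 [72, 72, 68, 68, 80, 125, 198, 242, 244, 232, 192, 144, 93, 62, 47, 48, 48, 57]
294 y 160.0 pred 214.5 cent 213.0 9 [70, 70, 69, 67, 79, 109, 155, 177, 178, 179, 170, 151, 118, 71, 48, 56, 64, 73]
296 y 149.5 pred 215.8 cent 215.0 9 [68, 70, 68, 68, 71, 94, 141, 190, 227, 229, 207, 174, 130, 83, 64, 65, 69, 68]
298 y 139.5 pred 217.0 cent 216.0 9 [71, 70, 70, 70, 90, 140, 170, 181, 172, 167, 148, 115, 82, 73, 70, 68, 72, 66]
300 y 129.5 pred 218.3 cent 217.0 9 [71, 70, 68, 67, 85, 117, 148, 162, 165, 161, 148, 123, 95, 74, 73, 70, 68, 61]
302 y 119.5 pred 219.6 cent 218.5 8 [69, 70, 72, 67, 70, 93, 126, 155, 164, 160, 144, 114, 86, 69, 70, 67, 60, 55]
304 y 109.5 pred 220.9 cent 219.5 8 [73, 68, 71, 63, 70, 81, 104, 122, 146, 152, 134, 105, 83, 72, 67, 66, 58, 50]
306 y 99.5 pred 222.2 cent 222.5 8 [73, 73, 72, 65, 62, 58, 87, 128, 154, 155, 139, 114, 88, 76, 67, 62, 53, 46]
308 y 90.0 pred 223.4 cent 222.5 8 [72, 72, 69, 67, 60, 76, 121, 161, 171, 166, 149, 115, 88, 71, 69, 62, 51, 48]
310 y 80.5 pred 224.7 cent 222.5 6 [70, 67, 67, 64, 58, 77, 119, 148, 163, 149, 105, 71, 58, 53, 56, 48, 51, 40]
```

The pin is level but about 2 mm high. I'll trim that and start inserting.

Emit:
{"method": "move_arm", "body": {
  "increments": [
    [[0,0,-0.4],[0.1,0,-0.2],1],
    [[0,0,0],[0,0,0],1],
    [[0,0,0],[-0.09,-0.49,0],1],
    [[0,0,0],[-0.09,-0.49,0],1],
    [[0,0,0],[-0.18,-0.98,0],1],
    [[0,0,0],[-0.18,-0.98,0],1],
    [[0,0,0],[-0.18,-0.98,0],1],
    [[0,0,0],[-0.09,-0.49,0],1]
  ]
}}

```text
time: 13.25
eef_pos: [571.3, 166.0, 44.5]
tcp_rot: [0.769, 0.639, -0.0, 0.0]
ft_force: [0.6, 0.0, -0.9]
opening: 27.6
gripper_force: 55.0
```

Emit:
{"method": "move_arm", "body": {
  "increments": [
    [[0,0,0],[-0.09,-0.49,0],1],
    [[0,0,0],[-0.09,-0.49,0],1],
    [[0,0,0],[-0.09,-0.49,0],1],
    [[0,0,0],[0,0,0],1],
    [[0,0,0],[0,0,0],1],
    [[0,0,0],[0,0,0],1],
    [[0,0,0],[0,0,0],1],
    [[0,0,0],[0,0,0],1]
  ]
}}

```text
time: 14.05
eef_pos: [568.8, 152.8, 44.4]
tcp_rot: [0.769, 0.639, 0.0, 0.0]
ft_force: [0.1, -0.1, -2.2]
opening: 27.6
gripper_force: 55.0
```

Emit:
{"method": "move_arm", "body": {
  "increments": [
    [[0,0,0],[-0.09,-0.49,0],1],
    [[0,0,0],[-0.09,-0.49,0],1],
    [[0,0,0],[-0.09,-0.49,0],1],
    [[0,0,0],[-0.09,-0.49,0],1],
    [[0,0,0],[-0.09,-0.49,0],1],
    [[0,0,0],[-0.09,-0.49,0],1],
    [[0,0,0],[-0.09,-0.49,0],1],
    [[0,0,0],[-0.09,-0.49,0],1]
  ]
}}

```text
time: 14.85
eef_pos: [561.5, 113.0, 44.5]
tcp_rot: [0.769, 0.639, 0.0, 0.0]
ft_force: [1.0, 0.4, -1.7]
opening: 27.5
gripper_force: 55.0
```

Emit:
{"method": "move_arm", "body": {
  "increments": [
    [[0,0,0],[-0.09,-0.49,0],1],
    [[0,0,0],[-0.09,-0.49,0],1],
    [[0,0,0],[-0.09,-0.49,0],1],
    [[0,0,0],[-0.09,-0.49,0],1],
    [[0,0,0],[-0.09,-0.49,0],1],
    [[0,0,0],[-0.09,-0.49,0],1],
    [[0,0,0],[-0.09,-0.49,0],1],
    [[0,0,0],[-0.09,-0.49,0],1]
  ]
}}

```text
time: 15.65
eef_pos: [554.3, 73.8, 44.4]
tcp_rot: [0.769, 0.639, -0.0, -0.0]
ft_force: [0.5, 0.9, -1.6]
opening: 27.4
gripper_force: 55.0
```

Emit:
{"method": "move_arm", "body": {
  "increments": [
    [[0,0,0],[-0.07,-0.39,0],1],
    [[0,0,0],[-0.07,-0.39,0],1],
    [[0,0,0],[-0.07,-0.39,0],1],
    [[0,0,0],[-0.07,-0.39,0],1],
    [[0,0,0],[-0.04,-0.2,0],1],
    [[0,0,0],[-0.04,-0.2,0],1],
    [[0,0,0],[-0.02,-0.1,0],1],
    [[0,0,0],[-0.02,-0.1,0],1]
  ]
}}

```text
time: 16.45
eef_pos: [550.4, 52.6, 44.5]
tcp_rot: [0.769, 0.639, 0.0, 0.0]
ft_force: [0.3, 0.5, -1.8]
opening: 27.5
gripper_force: 55.0
```

Emit:
{"method": "move_arm", "body": {
  "increments": [
    [[0,0,0],[-0.02,-0.1,0],1],
    [[0,0,0],[-0.02,-0.1,0],1],
    [[0,0,0],[-0.02,-0.1,0],1],
    [[0,0,0],[-0.02,-0.1,0],1],
    [[0,0,0],[-0.02,-0.1,0],1],
    [[0,0,0],[0,0,0],1],
    [[0,0,0],[0,0,0],1],
    [[0,0,0],[0,0,0],1]
  ]
}}

```text
time: 17.25
eef_pos: [549.4, 47.6, 44.4]
tcp_rot: [0.769, 0.639, 0.0, 0.0]
ft_force: [0.7, 1.6, -1.3]
opening: 27.3
gripper_force: 55.0
```

Emit:
{"method": "move_arm", "body": {
  "increments": [
    [[0,0,0],[-0.01,-0.05,0],1],
    [[0,0,0],[-0.01,-0.05,0],1],
    [[0,0,0],[-0.01,-0.05,0],1],
    [[0,0,0],[-0.01,-0.05,0],1],
    [[0,0,0],[0,0,0],1],
    [[0,0,0],[0,0,0],1],
    [[0,0,0],[0,0,0],1],
    [[0,0,0],[0,0,0],1]
  ]
}}

```text
time: 18.05
eef_pos: [549.3, 47.5, 44.5]
tcp_rot: [0.769, 0.639, 0.001, -0.001]
ft_force: [3.0, 14.5, -3.7]
opening: 27.8
gripper_force: 55.0
```

The handle is seated: a 14 N reaction, and the travel agrees. I'll take the load off, open partly and retract up.

Emit:
{"method": "move_arm", "body": {
  "increments": [
    [[0,0,0],[0.01,0.07,0],1],
    [[0,0,0],[0.01,0.05,0],1],
    [[0,0,0],[0,0,0],1],
    [[0,0,0],[0,0,0],0],
    [[0,0,0],[0,0,0],0],
    [[0,0,0],[0,0,0],0],
    [[0,0,0],[0,0,0],0],
    [[0,0,0],[0,0,0],0]
  ]
}}

```text
time: 18.85
eef_pos: [549.1, 46.7, 44.5]
tcp_rot: [0.769, 0.639, -0.0, 0.0]
ft_force: [0.2, 0.3, -0.7]
opening: 46.6
gripper_force: 0.0
```

Emit:
{"method": "move_arm", "body": {
  "increments": [
    [[0,0,0],[0,0,1],0],
    [[0,0,0],[0,0,2],0],
    [[0,0,0],[0,0,3],0],
    [[0,0,0],[0,0,3],0],
    [[0,0,0],[0,0,3],1],
    [[0,0,0],[0,0,2.5],1],
    [[0,0,0],[0,0,1],1],
    [[0,0,0],[0,0,0],1]
  ]
}}

```text
time: 19.65
eef_pos: [549.7, 46.8, 200.7]
tcp_rot: [0.769, 0.639, 0.001, 0.001]
ft_force: [-0.3, 0.8, -0.1]
opening: 18.7
gripper_force: 0.0
```

```bash
python3 -c "
from h import *
t=snap('top','t4'); s=snap('side','s4'); p=bot.sense(); print(p['eef_pos'],p['ft_force'],p['opening'])
z=np.zeros((600,800,3),np.uint8)
z[:,:]=cv2.resize(cv2.imread('pics/s4.png')[190:280,270:390],(800,600),interpolation=cv2.INTER_CUBIC);cv2.imwrite('pics/m6.png',z)
yaw=np.radians(-10.4);yv=np.r_[-np.sin(yaw),np.cos(yaw),0];xv=np.r_[yv[1],-yv[0],0];c=np.r_[534.94,-25.7,0]
for th in (.9,1,1.1,1.2,1.3):
  q=c+xv*(38-69*np.cos(th)+7*np.sin(th))-60*yv+np.r_[0,0,90+69*np.sin(th)+7*np.cos(th)]
  print(th,((proj(s,[q])[0]-[270,190])*6.667).round(),proj(t,[q])[0].round(1))
print('nose',((proj(s,[c-89*yv+[0,0,80]])[0]-[270,190])*6.667).round())"
```

```text
[548.62983612  46.78547872 198.46217563] [-0.1371361  -0.51880205 -0.14030095] 10.996371129921139
0.9 [478. 212.] [360.9 238.5]
1 [490. 200.] [361.5 235.6]
1.1 [503. 188.] [362.1 232.6]
1.2 [516. 178.] [362.7 229.5]
1.3 [529. 170.] [363.3 226.4]
nose [522. 395.]
```

View pics/m6.png

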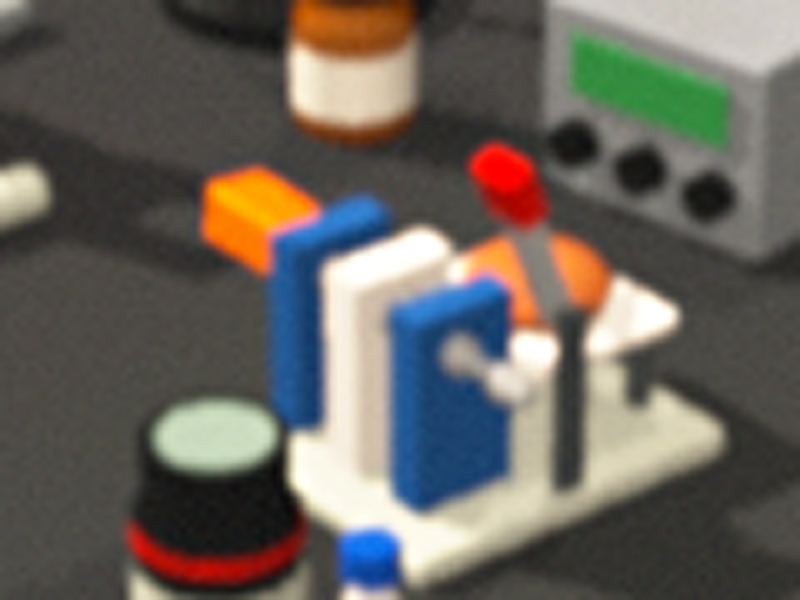

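The pin is home, with its nose and neck showing past the last knuckle at (520,388). The latch is open at about 1.1 rad, with its tab at (510,185). Next I go to the tab's +x side with the fingers shut.

Emit:
{"method": "move_arm", "body": {
  "increments": [
    [[0,0,0],[0.2,-1,0],1],
    [[0,0,0],[0.4,-2,0],1],
    [[0,0,0],[0.5,-2.2,0],1],
    [[0,0,0],[0.5,-2.2,0],1],
    [[0,0,0],[0.5,-2.2,0],1],
    [[0,0,0],[0.5,-2.2,0],1],
    [[0,0,0],[0.4,-1.8,0],1],
    [[0,0,0],[0.1,-1,0],1]
  ],
  "force": 10
}}

```text
time: 20.55
eef_pos: [580.1, -100.9, 198.6]
tcp_rot: [0.77, 0.639, -0.0, -0.0]
ft_force: [0.2, 0.8, -0.1]
opening: -0.0
gripper_force: 0.0
```

Emit:
{"method": "move_arm", "body": {
  "increments": [
    [[0,0,0],[0,0,-0.5],1],
    [[0,0,0],[0,0,-1.5],1],
    [[0,0,0],[0,0,-2],1],
    [[0,0,0],[0,0,-2],1],
    [[0,0,0],[0,0,-1.5],1],
    [[0,0,0],[0,0,-0.7],1],
    [[0,0,0],[0,0,0],1],
    [[0,0,0],[0,0,0],1]
  ]
}}

```text
time: 21.35
eef_pos: [580.4, -98.9, 118.0]
tcp_rot: [0.769, 0.639, 0.0, 0.0]
ft_force: [1.0, 0.0, 0.9]
opening: 0.8
gripper_force: 0.0
```

Emit:
{"method": "move_arm", "body": {
  "increments": [
    [[0,0,0],[-1.0,0.18,0],1],
    [[0,0,0],[-1.0,0.18,0],1],
    [[0,0,0],[-1.0,0.18,0],1],
    [[0,0,0],[-0.6,0.11,-0.2],1],
    [[0,0,0],[-0.6,0.11,-0.3],1],
    [[0,0,0],[-0.5,0.1,-0.4],1],
    [[0,0,0],[-0.5,0.1,-0.4],1],
    [[0,0,0],[0,0,0],1]
  ]
}}

```text
time: 22.15
eef_pos: [527.2, -89.4, 103.7]
tcp_rot: [0.769, 0.639, -0.0, -0.001]
ft_force: [-0.3, -0.3, 0.7]
opening: 0.2
gripper_force: 0.0
```

```bash
python3 -c "
from h import *
s=snap('side','s5'); 
g=s['pixels'].astype(int)[190:280,270:390];m=(g[...,0]>150)&(g[...,1]<60)&(g[...,2]<60);m[:,:60]=0
ys,xs=np.nonzero(m);print(len(xs),xs.mean()*6.667,ys.mean()*6.667)
g=load('s4')['pixels'].astype(int)[190:280,270:390];m=(g[...,0]>150)&(g[...,1]<60)&(g[...,2]<60);m[:,:60]=0
ys,xs=np.nonzero(m);print(len(xs),xs.mean()*6.667,ys.mean()*6.667)
yaw=np.radians(-10.4);yv=np.r_[-np.sin(yaw),np.cos(yaw),0];xv=np.r_[yv[1],-yv[0],0];c=np.r_[534.94,-25.7,0]
for th in (0,.2,.4,.5,.6,.7,.8,.9,1,1.1,1.2,1.3):
  q=c+xv*(38-69*np.cos(th))-60*yv+np.r_[0,0,90+69*np.sin(th)]
  print(th,((proj(s,[q])[0]-[270,190])*6.667).round())
"
```

```text
30 469.1345666666666 247.56793333333331
85 505.28016470588227 179.6952588235294
0 [413. 368.]
0.2 [416. 337.]
0.4 [424. 304.]
0.5 [430. 287.]
0.6 [438. 271.]
0.7 [446. 256.]
0.8 [456. 241.]
0.9 [467. 226.]
1 [478. 213.]
1.1 [490. 200.]
1.2 [503. 189.]
1.3 [516. 179.]
```

Emit:
{"method": "move_arm", "body": {
  "increments": [
    [[0,0,0],[-0.5,0.08,-0.5],1],
    [[0,0,0],[-0.5,0.08,-0.5],1],
    [[0,0,0],[-0.5,0.08,-0.6],1],
    [[0,0,0],[-0.4,0.07,-0.6],1],
    [[0,0,0],[-0.3,0.05,-0.6],1],
    [[0,0,0],[-0.2,0.04,-0.5],1],
    [[0,0,0],[-0.1,0.02,-0.4],1],
    [[0,0,0],[0,0,0],1]
  ]
}}

```text
time: 23.0
eef_pos: [502.7, -85.3, 66.8]
tcp_rot: [0.769, 0.639, -0.0, -0.0]
ft_force: [-0.2, 0.3, 0.7]
opening: 0.7
gripper_force: 0.0
```

Emit:
{"method": "move_arm", "body": {
  "increments": [
    [[0,0,0],[0,0,-0.1],1],
    [[0,0,0],[0,0,-0.1],1],
    [[0,0,0],[0,0,-0.1],1],
    [[0,0,0],[0,0,-0.05],1],
    [[0,0,0],[0,0,-0.05],1],
    [[0,0,0],[0,0,0],1],
    [[0,0,0],[0,0,0],1],
    [[0,0,0],[0,0,0],1]
  ]
}}

```text
time: 23.8
eef_pos: [503.2, -85.4, 63.4]
tcp_rot: [0.769, 0.639, 0.0, 0.0]
ft_force: [-0.1, 0.1, -0.4]
opening: 0.4
gripper_force: 0.0
```

Emit:
{"method": "move_arm", "body": {
  "increments": [
    [[0,0,0],[0,0,-0.1],1],
    [[0,0,0],[0,0,-0.1],1],
    [[0,0,0],[0,0,-0.05],1],
    [[0,0,0],[0,0,-0.05],1],
    [[0,0,0],[0,0,0],1],
    [[0,0,0],[0,0,0],1],
    [[0,0,0],[0,0,0],1],
    [[0,0,0],[0,0,0],1]
  ]
}}

```text
time: 24.6
eef_pos: [503.2, -85.4, 60.5]
tcp_rot: [0.769, 0.639, 0.0, 0.0]
ft_force: [1.2, 0.5, -0.4]
opening: 0.3
gripper_force: 0.0
```

Emit:
{"method": "move_arm", "body": {
  "increments": [
    [[0,0,0],[0,0,-0.1],1],
    [[0,0,0],[0,0,-0.1],1],
    [[0,0,0],[0,0,0],1],
    [[0,0,0],[0,0,0],1],
    [[0,0,0],[0,0,0],1],
    [[0,0,0],[0,0,0],1],
    [[0,0,0],[0,0,0],1],
    [[0,0,0],[0,0,0],1]
  ]
}}

```text
time: 25.4
eef_pos: [503.2, -85.4, 58.9]
tcp_rot: [0.769, 0.639, 0.0, 0.0]
ft_force: [-3.9, 0.5, 8.4]
opening: 0.7
gripper_force: 4.1
```

```bash
python3 -c "
from h import *
s=snap('side','s6'); print(bot.sense()['ft_force'])
cv2.imwrite('pics/m7.png',cv2.resize(cv2.imread('pics/s6.png')[190:280,270:390],(800,600),interpolation=cv2.INTER_CUBIC))
g=s['pixels'].astype(int)[190:280,270:390];m=(g[...,0]>110)&(g[...,1]<60)&(g[...,2]<60);m[:,:50]=0;m[80:]=0
ys,xs=np.nonzero(m);print(len(xs),xs.mean()*6.667,ys.mean()*6.667)"
```

```text
[-2.13314084  0.5131372   8.12035233]
56 416.44939285714287 370.851875
```

Contact at the stop (8 N), with the tab where shut predicts: (416,371). A small extra press, then retract.

Emit:
{"method": "move_arm", "body": {
  "increments": [
    [[0,0,0],[0,0,-0.05],1],
    [[0,0,0],[0,0,0],1],
    [[0,0,0],[0,0,0],1],
    [[0,0,0],[0,0,0],1],
    [[0,0,0],[0,0,0.3],1],
    [[0,0,0],[0,0,1],1],
    [[0,0,0],[0,0,2.5],1],
    [[0,0,0],[0,0,4],1]
  ]
}}

```text
time: 26.25
eef_pos: [501.9, -85.1, 135.7]
tcp_rot: [0.769, 0.639, -0.001, -0.002]
ft_force: [0.9, -0.5, 0.8]
opening: 0.3
gripper_force: 0.0
```

Emit:
{"method": "move_arm", "body": {
  "increments": [
    [[0,0,0],[0,0,4],1],
    [[0,0,0],[0,0,3],1],
    [[0,0,0],[0,0,1],1],
    [[0,0,0],[0,0,0],1],
    [[0,0,0],[0,0,0],1],
    [[0,0,0],[0,0,0],1],
    [[0,0,0],[0,0,0],1],
    [[0,0,0],[0,0,0],1]
  ]
}}

```text
time: 27.05
eef_pos: [502.9, -85.3, 215.2]
tcp_rot: [0.769, 0.639, -0.0, -0.001]
ft_force: [0.0, -0.8, -0.2]
opening: 0.2
gripper_force: 0.0
```

```bash
python3 -c "
from h import *
s=snap('side','s7'); print(bot.sense()['ft_force'])
cv2.imwrite('pics/m8.png',cv2.resize(cv2.imread('pics/s7.png')[190:280,270:390],(800,600),interpolation=cv2.INTER_CUBIC))"
```

```text
[ 0.40981729 -0.27065726 -0.38443092]
```

View pics/m8.png

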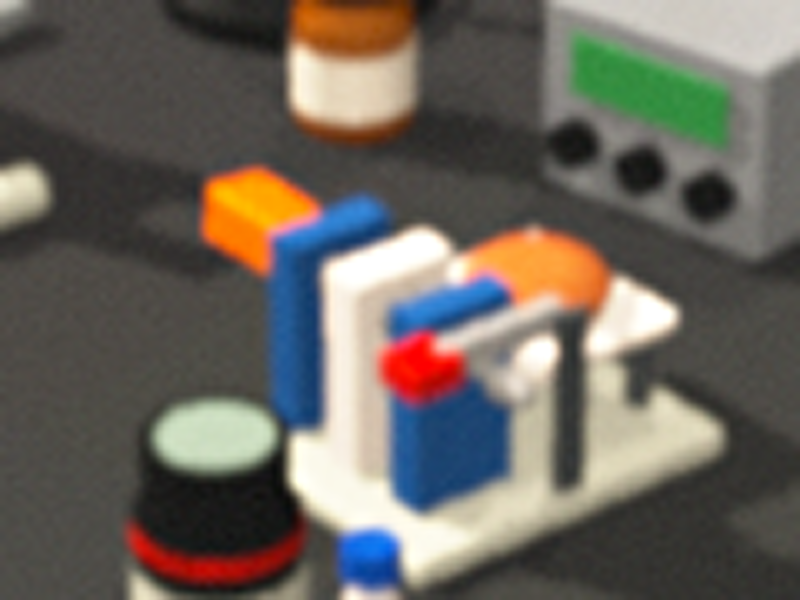

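The latch bar now lies across the neck, with the tab at (422,367) against a predicted (413,368) when shut. The pin is home and the gripper is clear.

```bash
python3 -c "
from plant import workorder
print(workorder.hand_in())"
```

```text
the job is handed in; nothing more can be done
None
```

I handed the job in at about 27 s. The pin is through all three knuckles with its handle against the first, the latch is shut over its neck, and no other bench item was touched; the hand-in returned no verdict.

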